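Pull-test the glass-screen post with the spring balance

TASK

The screen post on the sweet-shop counter has been re-fixed and needs its pull test. First stand the jar that blocks the pull upright in the empty steel tray; then draw the spring balance's black handle straight out from the post until the pointer stands between the two prongs of the steel rider, hold it there for two seconds without ever pulling well past the rider, and ease it fully home without letting it snap back. Leave the balance lying flat, still looped round the post, and do not disturb the other things on the counter.

Things in the scene. Friction and masses are not known exactly. Their poses are not given: they have to be found in the camera images.
- post: Fixed post: steel foot plate 80 x 80 x 6 mm with an upright round stub, 18 mm diameter, top 72 mm above the counter. Origin: underside centre, on the counter. x points along the pull (from post to handle, within 0.05 rad), z up. The balance's eye lies round the stub with 3 to 27 mm of slack before it bears on it and the spring starts to stretch.
- balance: Loose spring balance lying flat: aluminium housing 130 (x) x 44 (y) x 38 mm, 0.2 to 0.4 kg in all; origin: centre of its underside; x points from eye to handle, z up. At the -x end a steel eye (inside 48 x 30 mm, 20 mm above the counter) on a shank set to an unreported length: eye middle 106 to 124 mm behind the origin.
- puller: The sprung rod, pointer and handle as one sliding part of the balance. Origin coincides with the balance's when home and moves along the balance's +x as it is drawn. The spring needs 8 N to start, then 1.2 N more per 10 mm drawn (plus damping, 12 N per m/s); full draw 85 mm.
- handle_mid (a point): Middle of the black upright handle paddle on the rod: 16 mm thick along the pull, 46 mm wide across it, from 3 to 53 mm above the counter; this point is 28 mm above the counter, 93 mm from the balance's origin when home. 20 mm gap between paddle and housing at home (rod 10 mm diameter, 20 mm above the counter).
- pointer_tip (a point): Top middle of the dark steel pointer, a small blade 4 mm thick (along x), 26 mm wide, standing out of the slot on the housing's top; 52 mm above the counter. It moves with the handle; at home it is 45 mm behind the balance's origin (x = -0.045).
- rider_mid (a point): Middle between the two steel prongs of the rider, a stiff clip set somewhere along the housing; 52 mm above the counter. The prongs, 12 mm long along x, tops 58 mm above the counter, stand left and right of the pointer's path; the pointer passes freely between them. Axes as the balance's: pointer and rider agree when their x difference is zero.
- jar: Closed amber glass jar with an aluminium lid, 60 mm diameter, 95 mm tall, about 0.2 to 0.42 kg, standing upright in the way just in front of the balance's handle. Origin: centre of its underside; z up.
- tray: Fixed empty steel tray 170 (x) x 140 (y) mm, rim 18 mm high, walls and floor 5 mm thick. Origin: centre of the underside, on the counter; z up. It is either to the left or to the right.
- cartons: Bystander: two flat gift cartons stacked as one, 150 x 120 x 60 mm. Origin: centre of the underside.
- sugar_tin: Bystander: round tin 68 mm diameter, 60 mm tall. Origin: centre of the underside.
- server: Bystander: cake server (spatula) lying on the counter, 190 mm long. Origin: under its middle.
- price_stand: Bystander: small price stand, wooden foot 60 x 30 mm with a blank card, 80 mm tall. Origin: centre of the underside.
- bonbon_bowl: Bystander: white bowl 100 mm across, 45 mm tall. Origin: centre of the underside.
- syrup: Bystander: amber bottle 60 mm diameter, 170 mm tall. Origin: centre of the underside.
- mug: Bystander: white mug 76 mm diameter, 85 mm tall. Origin: centre of the underside.

How it is judged:
By the outcome, as a careful person would: the job done as asked, in the order asked, and still so for the second after the job is handed in, with the robot touching nothing.
It also fails if it takes over 67 s, if anything falls off the work surface, if the arm or the gripper's body presses on something with over 40 N, if the wrist force passes 120 N, or if a joint passes its speed limit or range.

ROBOT

A 7-joint arm with a two-finger parallel gripper is mounted at the origin on the work surface. World frame = base frame: x ahead of the robot, y to its left, z up, the work surface at z = 0. Lengths are in m, angles in rad, forces in N, time in s.
With the tool pointing down it reaches from about 0.4 to 0.9 m from the base axis. Payload 5.5 kg.
Tool frame: the origin (TCP) lies midway between the tips of the shut fingers; the grasp point (between the pads) lies 19 mm behind it; z points along the fingers, y is the line along which they close (so a half turn about z gives the same grasp; the last joint's range is limited). The gripper opens to 92 mm and grips with 3 to 60 N. Pads are 19 mm wide; open, the fingers measure 130 mm over their backs; the gripper's body (75 mm by 190 mm) begins 47 mm behind the grasp point.
Start: joints at [1.387, 0.501, -0.427, 1.55, 0.221, 1.138, -0.21], TCP at [0.281, -0.586, 0.227] pointing down, gripper open.
Joint ranges: [-2.88, 2.88], [-0.31, 2.03], [-1.54, 1.56], [0.2, 2.42], [-1.41, 4.55], [0.19, 2.02], [-2.57, 2.57]. Speed limits (rad/s): [2.57, 2.57, 3.14, 3.14, 3.14, 3.14, 3.14].

INTERFACE

Orientations are given as a unit quaternion [x, y, z, w].
In Python, from cell import r, cams, models gives the robot as it stands. The module is installed in compiled form; this text tells all that it offers.
- The arm moves only by the tool carry_out, never from a script. Its argument "motion" is one flat list of numbers, 4 for each row, row after row: the shift along the tool's x, y, z in units of 0.15 m (1.0 is 0.15 m), then the turn about the tool's z in units of 180 degrees (1.0 is 180 degrees). A call has 1 to 8 rows; each row is the pose to reach, as a shift and turn from the pose commanded when the call began, along the tool's axes at that moment, turning the shorter way round; what a row does not reach only later rows make up. A row lasts 1/12 s, in which the tool goes at most 41.7 mm and 7.16 degrees, less where a joint would pass 70% of its speed; a pose out of reach is approached as far as the arm can. A call with a number of a shift or a turn outside -1 to 1 is refused whole. A call with a gripper value outside its range is refused whole. "hand" is the opening, from 0 (shut) to 1 (fully open), set as the call begins (left out, the last holds). The fingers move at their own pace and stop on an object; the grip force is fixed at half the most. Time passes only in rows, so rows that repeat a pose let the fingers close. It gives the time, the measured TCP pose, the force, the opening and the grip force at its end, in the units of the state.
- r.observe(): the state, without advancing time (a new reading comes with each control period).
- cams.camera(name): name is "side" or "top" or "wrist"; returns a dict with "img" (420x560x3 uint8, red, green, blue), "fov_y" (degrees; the focal length in pixels is half the picture's height over the tangent of half this angle, whatever the lens; pixels are square), "cx", "cy" (the principal point, pixels), "T" (4x4, takes a point from camera to world coordinates); the wrist camera has in their place "T_tool_cam" (4x4, takes a point from camera to tool coordinates, whose origin is the TCP and whose axes are the flange's). Camera axes: x right, y down, z forward; pixel columns grow to the right and rows downward; lengths in m; the calibration is good to about 2 mm. A picture is of the moment at which its call begins: read the wrist's pose just before it. There is no depth.
- r.hand_in(): hands the job in; it is judged then, once.
Trained networks look in a picture, given as the dict that the camera call returned (one of the last four; its "shot" number tells which), for a name from the list of things; names that differ only in an ending like _2 or _b are one class to them, and where a whole thing is asked for, a point or a joint stands for the part that bears it (a point fixed in the world has none). Each returns a list of dicts, best first, with "p" (0 to 1); they miss things now and then, are a little off and sometimes report something else, mostly with a low value. They report only what shows in the picture. A call takes as long as a camera call.
- models.boxes_of(query, picture): "pixel" ([row, column] in pixels, amid what is visible of it).
- models.pinpoint(query, picture): "pixel" ([row, column] in pixels: a listed point, or the origin of a listed thing).
The state is a dict: "t": time; "joint_pos": joint angles; "joint_vel": joint speeds; "tau": joint torques, N m; "position": TCP position; "eef_rot": TCP orientation; "contact_force": force on the tool from outside, world axes, zero at the start; "torque": the same for the moment, N m; "width": finger opening in m; "gripper_force": force on a finger pad.
Only numpy, scipy, OpenCV 4.12 (cv2) and the standard library are available. Lean on these libraries where they do the work, as an engineer would, in place of code of your own. Each camera call takes 0.05 s, during which the arm holds its last target. There are 200 camera calls.

## Working session

There is one attempt and no reset: what is moved stays moved. The work goes in short steps, Python scripts to look and compute and a tool call to move; the robot and the scene stay as the last step left them, time stands still between calls to the robot, and variables do not carry over. Pictures are saved under pics/ and viewed, at most 10 in all, crops included, and the job is handed in when it is done.

Besides the shell and the picture viewer there is one more tool, called after "Call:" as name(argument=value, ...) on one line, values as JSON. carry_out: Moves the arm, as the interface text tells. Shifts and turns lie within -1 to 1; 1 stands for 0.15 m of shift or 180 degrees of turn. Its arguments: {"type":"object","properties":{"motion":{"type":"array","items":{"type":"number","minimum":-1,"maximum":1}},"hand":{"type":"number"}},"required":["motion"]}

```bash
mkdir -p pics
cat > h.py <<'E'
import numpy as np, cv2
from scipy.spatial.transform import Rotation as R
from cell import r, cams, models
def shot(name):
    s=r.observe(); c=cams.camera(name)
    if name=="wrist":
        T=np.eye(4); T[:3,:3]=R.from_quat(s["eef_rot"]).as_matrix(); T[:3,3]=s["position"]
        c["T"]=T@c["T_tool_cam"]
    return c
def K(c):
    H,W=c["img"].shape[:2]; f=H/2/np.tan(np.radians(c["fov_y"])/2); return f
def ray(c,px):
    d=np.array([(px[1]-c["cx"])/K(c),(px[0]-c["cy"])/K(c),1.0]); d=c["T"][:3,:3]@d
    return c["T"][:3,3],d/np.linalg.norm(d)
def plane(c,px,z):
    o,d=ray(c,px); return o+d*(z-o[2])/d[2]
def tri(obs):
    A=np.zeros((3,3));b=np.zeros(3);L=[ray(c,p) for c,p in obs]
    for o,d in L:
        M=np.eye(3)-np.outer(d,d);A+=M;b+=M@o
    x=np.linalg.solve(A,b)
    return x,max(np.linalg.norm((np.eye(3)-np.outer(d,d))@(x-o)) for o,d in L)
def proj(c,X):
    p=np.linalg.inv(c["T"])@np.append(X,1); return [K(c)*p[1]/p[2]+c["cy"],K(c)*p[0]/p[2]+c["cx"]]
def save(c,n): cv2.imwrite(f"pics/{n}.png",c["img"][:,:,::-1])
E
cat > a.py <<'E'
from h import *
a=shot("side");b=shot("top")
save(a,"side0");save(b,"top0")
cv2.imwrite("pics/s.png",0*a["img"])
for q in "post balance puller handle_mid pointer_tip rider_mid jar tray cartons sugar_tin server price_stand bonbon_bowl syrup mug".split():
    A=models.pinpoint(q,a);B=models.pinpoint(q,b)
    o=[q]
    for l in (A,B): o.append([(np.round(x["pixel"]).tolist(),round(x["p"],2)) for x in l[:2]])
    if A and B:
        X,e=tri([(a,A[0]["pixel"]),(b,B[0]["pixel"])]); o+=[X.round(3).tolist(),round(e,4)]
    print(*o)
print(r.observe()); print({k:v for k,v in b.items() if k!="img"}, a["T"].round(3).tolist())
E
python3 a.py
```

```text
post [([286.0, 240.0], 0.97)] [([222.0, 222.0], 0.87)] [0.525, 0.148, -0.003] 0.0001
balance [([252.0, 274.0], 0.75)] [([223.0, 263.0], 0.68), ([159.0, 220.0], 0.34)] [0.524, 0.034, 0.008] 0.0047
puller [([253.0, 271.0], 0.87)] []
handle_mid [([222.0, 297.0], 0.78)] [([215.0, 295.0], 0.45)] [0.539, -0.055, 0.025] 0.0002
pointer_tip [([252.0, 261.0], 0.79), ([231.0, 382.0], 0.73)] [([217.0, 260.0], 0.32)] [0.547, 0.045, -0.002] 0.0088
rider_mid [([237.0, 275.0], 0.69), ([231.0, 384.0], 0.58)] [([218.0, 261.0], 0.42)] [0.529, 0.036, 0.055] 0.0017
jar [] [([216.0, 318.0], 0.91)]
tray [([164.0, 358.0], 0.92)] [([202.0, 400.0], 0.86), ([156.0, 219.0], 0.38)] [0.575, -0.359, -0.006] 0.0017
cartons [([358.0, 142.0], 0.8), ([160.0, 358.0], 0.26)] [([219.0, 133.0], 0.94)] [0.534, 0.389, 0.017] 0.0011
sugar_tin [([209.0, 207.0], 0.58)] [([146.0, 262.0], 0.59), ([225.0, 223.0], 0.48)] [0.746, 0.033, -0.004] 0.0013
server [([310.0, 310.0], 0.83)] [([273.0, 235.0], 0.58), ([217.0, 135.0], 0.17)] [0.38, 0.107, 0.007] 0.0052
price_stand [([242.0, 174.0], 0.56)] [([158.0, 220.0], 0.57)] [0.713, 0.15
[... 843 characters left out ...]
([9.75146611e-01, 2.21560571e-01, 5.47004062e-08, 1.33901776e-05]), 'contact_force': array([0.49395714, 0.38096053, 0.20398481]), 'torque': array([ 0.015256  , -0.01105002, -0.0016748 ]), 'gripper_force': 0.0, 'width': 0.09180501990041434}
{'fov_y': 56.628234411474835, 'cx': 276.3294967202228, 'cy': 210.00202912409918, 'T': array([[-0.01233155, -0.98936122,  0.1449562 ,  0.39883229],
       [-0.99992264,  0.01196532, -0.00339809, -0.00149044],
       [ 0.00162749, -0.14498689, -0.98943224,  1.08580877],
       [ 0.        ,  0.        ,  0.        ,  1.        ]]), 'shot': 2} [[-0.757, -0.469, 0.454, 0.075], [-0.653, 0.526, -0.546, 0.576], [0.018, -0.71, -0.704, 0.816], [0.0, 0.0, 0.0, 1.0]]
```

Run:
```python
import cv2,numpy as np
b=cv2.imread("pics/top0.png");a=cv2.imread("pics/side0.png")
cv2.imwrite("pics/t2.png",cv2.resize(b,(800,600),interpolation=cv2.INTER_CUBIC))
cv2.imwrite("pics/s2.png",cv2.resize(a[140:335,200:460],(800,600),interpolation=cv2.INTER_CUBIC))
```

```text
(no output)
```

View pics/t2.png

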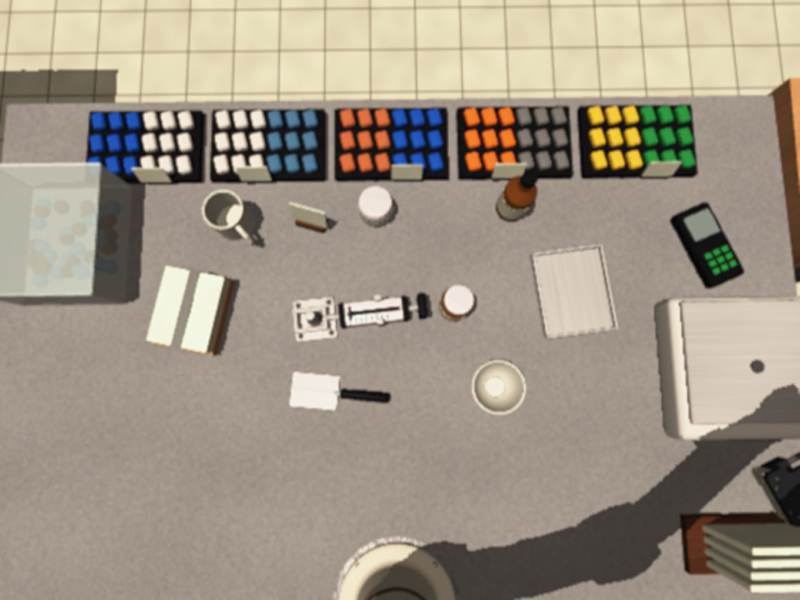

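View pics/s2.png

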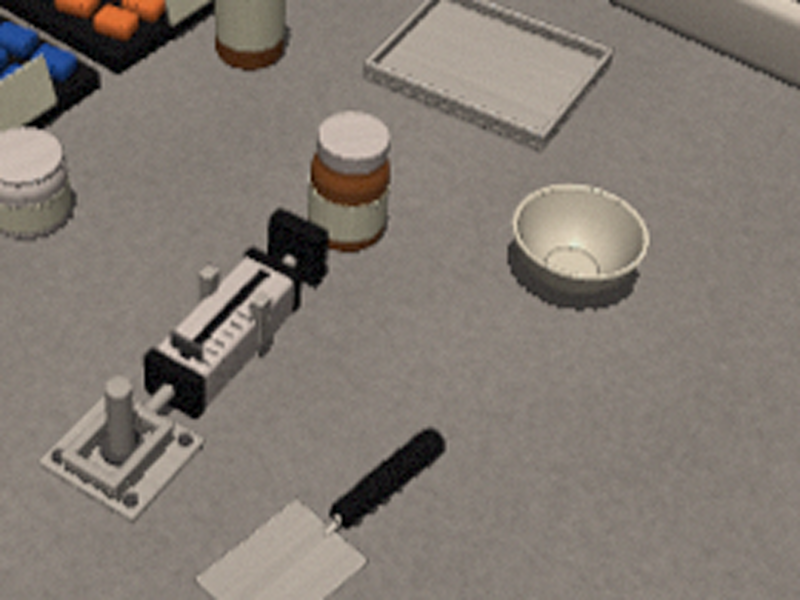

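The top view shows the post at (318,313), the balance pointing right (world −y) with its handle at (422,305), the jar lid at (458,300), and the empty tray at (575,292). The side crop has the pointer at (188,342), the prong tops at (208,270) and (262,295), and the lid centre at (352,135).

```bash
cat >> h.py <<'E'
def go(X,yaw,s=None):
    "shift (units) and turn (units) from the present pose to TCP X with tool x at world yaw (deg)"
    s=s or r.observe(); M=R.from_quat(s["eef_rot"]).as_matrix()
    d=M.T@(np.array(X)-s["position"])/0.15
    y0=np.degrees(np.arctan2(M[1,0],M[0,0])); t=(yaw-y0+180)%360-180
    return d.round(3), round(-t/180,4), "yaw now",round(y0,2)
E
python3 - <<'E'
from h import *
a=shot("side");b=shot("top")
def S(x,y): return [140+y/800*260-.5,200+x/800*260-.5]
def Tp(x,y): return [y*.7,x*.7]
print("lid",tri([(a,S(352,135)),(b,Tp(458,300))]))
print("lid top plane",plane(b,Tp(458,300),.095),plane(a,S(352,135),.095))
print("base jar",plane(a,S(347,228),0))
p=plane(a,S(188,338),.052); q=(plane(a,S(208,270),.058)+plane(a,S(262,295),.058))/2
print("pointer",p,"rider",q,np.linalg.norm(p-q))
print("post top",tri([(a,S(119,382)),(b,Tp(313,316))]))
print("tray",plane(b,Tp(575,292),0.01))
for c in [(533,256),(601,247),(616,327),(546,337)]: print(plane(b,Tp(*c),.018).round(3))
print("syrup",plane(b,[144,357],0))
c=shot("wrist");print(c["T_tool_cam"].round(3).tolist(),c["fov_y"])
print(go([0.545,-0.1,.25],90))
E
```

```text
lid (array([ 0.54327473, -0.11781949,  0.09716107]), np.float64(0.00112003473069525))
lid top plane [ 0.54261975 -0.11864204  0.095     ] [ 0.54569225 -0.11939867  0.095     ]
base jar [ 5.43393097e-01 -1.21208036e-01  1.11022302e-16]
pointer [0.52856452 0.07880168 0.052     ] rider [0.53511714 0.02307006 0.058     ] 0.05643536160741577
post top (array([0.52218979, 0.14702022, 0.07125174]), np.float64(0.0030437565992123996))
tray [ 0.56800991 -0.35823934  0.01      ]
[ 0.639 -0.277  0.018]
[ 0.656 -0.412  0.018]
[ 0.498 -0.431  0.018]
[ 0.48  -0.295  0.018]
syrup [ 0.74773064 -0.24056127  0.        ]
[[0.0, -0.962, -0.272, 0.073], [1.0, -0.0, 0.001, 0.001], [-0.001, -0.272, 0.962, -0.157], [0.0, 0.0, 0.0, 1.0]] 62.20307130972274
(array([ 2.988, -2.162, -0.155]), np.float64(-0.3578), 'yaw now', np.float64(25.6))
```

Call:
carry_out(motion=[0.975, -0.684, 0, 0, 0.975, -0.684, 0, 0, 0.975, -0.684, 0, 0, 0.975, -0.684, 0, 0, 0.975, -0.684, 0, 0], hand=1)

```text
t: 2.17
position: [0.3732, -0.4233, 0.2273]
eef_rot: [0.974, 0.226, 0.001, -0.001]
contact_force: [1.1, 1.0, 0.5]
width: 0.0916
gripper_force: 0.0
```

Call:
carry_out(motion=[0.975, -0.684, 0, 0, 0.975, -0.684, 0, 0, 0.975, -0.684, 0, 0, 0.975, -0.684, 0, 0, 0.975, -0.684, 0, 0])

```text
t: 2.58
position: [0.4598, -0.2674, 0.2276]
eef_rot: [0.974, 0.226, 0.002, -0.001]
contact_force: [1.1, 0.9, 1.0]
width: 0.092
gripper_force: 0.0
```

Call:
carry_out(motion=[0.975, -0.684, 0, -0.318, 0.975, -0.684, 0, -0.318, 0.975, -0.684, 0, -0.318, 0.975, -0.684, 0, -0.318, 0.975, -0.684, 0, -0.318, 0.975, -0.684, 0, -0.318, 0.975, -0.684, 0, -0.318, 0.975, -0.684, 0, -0.318])

```text
t: 3.25
position: [0.5439, -0.1186, 0.2268]
eef_rot: [0.747, 0.664, 0.0, 0.0]
contact_force: [-0.8, -0.3, 1.0]
width: 0.0922
gripper_force: 0.0
```

Run:
```python
from h import *
c=shot("wrist");b=shot("top");save(c,"w1")
J=models.boxes_of("jar",c);print(J)
for q in ("handle_mid","jar"):
    P=models.pinpoint(q,c); print(q,P[:2], [plane(c,p["pixel"],.028 if q[0]=="h" else 0) for p in P[:2]])
s=r.observe();print(s["t"],s["position"],s["joint_pos"].round(2))
print("lid expect px",proj(c,[.5435,-.119,.096]))
print(go([.5435,-.119,.12],90))
```

```text
[{'pixel': [188.3, 273.3], 'p': 0.94}]
handle_mid [{'pixel': [115.3, 265.4], 'p': 0.84}] [array([ 0.5459602 , -0.05359458,  0.028     ])]
jar [{'pixel': [173.4, 271.4], 'p': 0.93}, {'pixel': [349.9, 314.8], 'p': 0.48}] [array([ 0.54451848, -0.11723227,  0.        ]), array([ 0.5734304 , -0.35443614,  0.        ])]
3.5 [ 0.54355537 -0.11934008  0.22675343] [ 0.82  0.42 -0.83  1.78  0.34  1.1  -0.26]
lid expect px [np.float64(196.0453076489112), np.float64(270.68629561330516)]
(array([ 0.002, -0.001,  0.712]), np.float64(-0.0411), 'yaw now', np.float64(82.61))
```

View pics/w1.png

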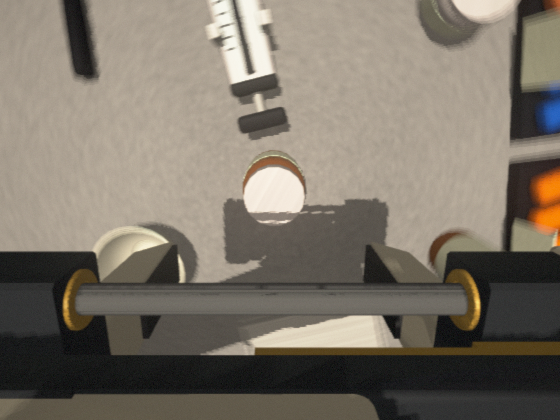

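The wrist view shows the lid at (195,273), where it was predicted, and the handle paddle at (119,262). Next I descend and grip the jar.

Call:
carry_out(motion=[0.006, 0.004, 0.28, -0.04, 0.006, 0.004, 0.55, -0.04, 0.006, 0.004, 0.75, -0.04])

```text
t: 3.75
position: [0.5434, -0.1188, 0.1121]
eef_rot: [0.708, 0.706, -0.0, -0.0]
contact_force: [-0.3, -0.7, 0.4]
width: 0.0917
gripper_force: 0.0
```

Call:
carry_out(motion=[0, 0, 0.2, 0, 0, 0, 0.36, 0, 0, 0, 0.46, 0, 0, 0, 0.475, 0, 0, 0, 0.475, 0])

```text
t: 4.17
position: [0.5441, -0.118, 0.0427]
eef_rot: [0.707, 0.707, -0.0, -0.001]
contact_force: [-0.1, -0.3, 0.8]
width: 0.0919
gripper_force: 0.0
```

Call:
carry_out(motion=[0, 0, 0, 0, 0, 0, 0, 0, 0, 0, 0, 0, 0, 0, 0, 0, 0, 0, 0, 0, 0, 0, 0, 0], hand=0)

```text
t: 4.67
position: [0.5457, -0.1184, 0.044]
eef_rot: [0.707, 0.707, 0.001, 0.001]
contact_force: [1.8, 0.6, 2.7]
width: 0.0591
gripper_force: 30.0
```

Call:
carry_out(motion=[0, 0, -0.08, 0, 0, 0, -0.28, 0, 0, 0, -0.5, 0, -0.15, 0.02, -0.6, 0, -0.37, 0.05, -0.6, 0, -0.6, 0.09, -0.6, 0, -0.8, 0.11, -0.6, 0, -1.0, 0.13, -0.6, 0])

```text
t: 5.33
position: [0.5628, -0.2699, 0.1332]
eef_rot: [0.707, 0.707, -0.001, -0.001]
contact_force: [0.2, -0.0, -3.7]
width: 0.059
gripper_force: 30.0
```

Call:
carry_out(motion=[-0.2, 0.02, 0, 0, -0.4, 0.03, 0, 0, -0.54, 0.04, 0, 0, -0.58, 0.04, 0, 0, -0.58, 0.04, 0, 0])

```text
t: 5.75
position: [0.5681, -0.358, 0.1323]
eef_rot: [0.708, 0.706, -0.001, -0.001]
contact_force: [0.3, -0.1, -4.0]
width: 0.0589
gripper_force: 30.0
```

Run:
```python
from h import *
a=shot("side");b=shot("top")
A=models.pinpoint("tray",a);B=models.pinpoint("tray",b);print(A[:2],B[:2])
for c,l in ((a,A),(b,B)):
    for p in l[:2]: print(plane(c,p["pixel"],0))
print(go([.57,-.356,.05],90), r.observe()["width"],r.observe()["t"])
w=np.hstack([a["img"][100:240,280:460],b["img"][130:270,330:510]])
cv2.imwrite("pics/tr.png",cv2.resize(w,(800,311),interpolation=cv2.INTER_CUBIC)[:,:,::-1])
```

```text
[{'pixel': [162.5, 361.0], 'p': 0.66}] [{'pixel': [145.8, 263.1], 'p': 0.75}, {'pixel': [205.7, 396.5], 'p': 0.63}]
[ 0.56589985 -0.36314533  0.        ]
[0.74555    0.03063515 0.        ]
[ 0.56607443 -0.34439881  0.        ]
(array([-0.025, -0.001,  0.554]), np.float64(0.0012), 'yaw now', np.float64(90.21)) 0.05904301225991979 5.95
```

View pics/tr.png

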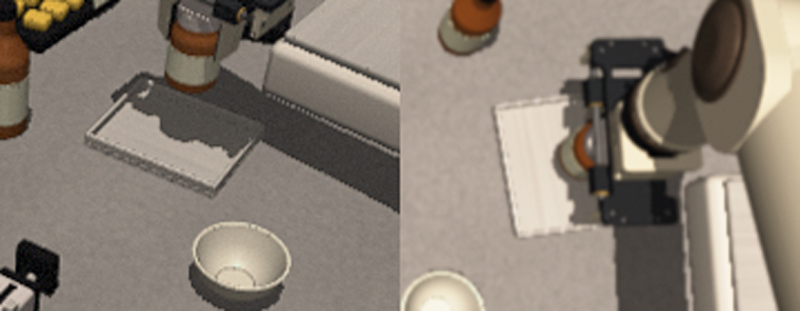

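The jar hangs over the middle of the tray in both views. I'll lower it gently, about 85 mm.

Call:
carry_out(motion=[-0.01, 0, 0.15, 0, -0.01, 0, 0.33, 0, -0.01, 0, 0.45, 0, -0.01, 0, 0.52, 0, -0.01, 0, 0.55, 0, -0.01, 0, 0.563, 0, -0.01, 0, 0.566, 0, -0.01, 0, 0.566, 0])

```text
t: 6.62
position: [0.5712, -0.3567, 0.0493]
eef_rot: [0.707, 0.708, 0.001, 0.001]
contact_force: [0.4, -0.9, -3.7]
width: 0.0591
gripper_force: 30.0
```

Call:
carry_out(motion=[0, 0, 0.006, 0, 0, 0, 0.01, 0, 0, 0, 0.013, 0, 0, 0, 0.013, 0])

```text
t: 6.95
position: [0.5714, -0.3572, 0.0489]
eef_rot: [0.707, 0.707, 0.0, 0.002]
contact_force: [-1.9, 1.2, 8.4]
width: 0.0591
gripper_force: 30.0
```

Call:
carry_out(motion=[0, 0, -0.005, 0, 0, 0, -0.005, 0, 0, 0, -0.005, 0, 0, 0, -0.005, 0, 0, 0, -0.1, 0, 0, 0, -0.35, 0, 0, 0, -0.6, 0, 0, 0, -0.8, 0], hand=1)

```text
t: 7.62
position: [0.5707, -0.3565, 0.1695]
eef_rot: [0.707, 0.708, 0.001, 0.001]
contact_force: [0.8, -0.9, 0.8]
width: 0.0918
gripper_force: 0.0
```

Call:
carry_out(motion=[0.28, -0.02, -0.2, 0, 0.56, -0.05, -0.2, 0, 0.84, -0.07, -0.2, 0, 1, -0.08, -0.2, 0])

```text
t: 7.95
position: [0.5582, -0.2034, 0.1984]
eef_rot: [0.706, 0.708, 0.001, 0.001]
contact_force: [0.4, 0.6, 0.2]
width: 0.0916
gripper_force: 0.0
```

Call:
carry_out(motion=[0.28, -0.02, 0, 0, 0.56, -0.05, 0, 0, 0.84, -0.07, 0, 0, 1, -0.08, 0, 0])

```text
t: 8.28
position: [0.5451, -0.0512, 0.1976]
eef_rot: [0.705, 0.709, 0.001, 0.0]
contact_force: [0.5, -0.7, 0.1]
width: 0.0921
gripper_force: 0.0
```

Call:
carry_out(motion=[0.25, -0.02, 0, 0, 0.45, -0.05, 0, 0, 0.5, -0.05, 0, 0, 0.5, -0.05, 0, 0, 0.5, -0.05, 0, 0])

```text
t: 8.7
position: [0.5385, 0.0181, 0.1968]
eef_rot: [0.706, 0.708, -0.0, 0.001]
contact_force: [-0.0, -0.9, -0.8]
width: 0.0918
gripper_force: 0.0
```

Run:
```python
from h import *
c=shot("wrist");a=shot("side");save(c,"w2");b=shot("top")
s=r.observe();print(s["t"],s["position"])
for q,z in (("handle_mid",.028),("pointer_tip",.052),("rider_mid",.052),("post",0),("balance",0),("puller",0)):
    P=models.pinpoint(q,c); Q=models.pinpoint(q,a)
    print(q,[(np.round(p["pixel"],1),p["p"],plane(c,p["pixel"],z).round(4)) for p in P[:2]], tri([(c,P[0]["pixel"]),(a,Q[0]["pixel"])]) if P and Q else Q)
P=models.pinpoint("jar",b);print("jar",P,[plane(b,p["pixel"],.005) for p in P])
P=models.pinpoint("jar",a);print("jar",P,[plane(a,p["pixel"],.005) for p in P])
cv2.imwrite("pics/w2b.png",cv2.resize(c["img"][:300],(800,429),interpolation=cv2.INTER_CUBIC)[:,:,::-1])
```

```text
8.85 [0.5384522  0.0160815  0.19610671]
handle_mid [(array([257.4, 279.2]), 0.62, array([ 0.5469, -0.0564,  0.028 ]))] (array([ 0.54796683, -0.05673593,  0.02299137]), np.float64(0.002051339387038416))
pointer_tip [(array([119.1, 260.1]), 0.8, array([0.529 , 0.0807, 0.052 ])), (array([256.4, 281.2]), 0.62, array([ 0.5481, -0.0446,  0.052 ]))] (array([0.52984434, 0.08149301, 0.04421958]), np.float64(0.001456026216396283))
rider_mid [] [{'pixel': [233.5, 275.4], 'p': 0.49}, {'pixel': [227.4, 382.2], 'p': 0.4}]
post [(array([ 37. , 259.1]), 0.88, array([0.5271, 0.153 , 0.    ]))] (array([ 0.52323055,  0.14994448, -0.0010409 ]), np.float64(0.005021295460637684))
balance [(array([163.1, 267.3]), 0.84, array([0.5346, 0.0354, 0.    ]))] (array([0.53215093, 0.03308558, 0.00285986]), np.float64(0.0037149489377619176))
puller [] [{'pixel': [252.5, 271.0], 'p': 0.57}]
jar [{'pixel': [205.5, 402.7], 'p': 0.66}, {'pixel': [203.2, 400.9], 'p': 0.49}] [array([ 0.56566224, -0.36027388,  0.005     ]), array([ 0.57226489, -0.35560005,  0.005     ])]
jar [{'pixel': [159.0, 360.4], 'p': 0.59}, {'pixel': [220.6, 295.2], 'p': 0.54}] [array([ 0.57250701, -0.36890805,  0.005     ]), array([ 0.55598083, -0.07179828,  0.005     ])]
```

View pics/w2b.png

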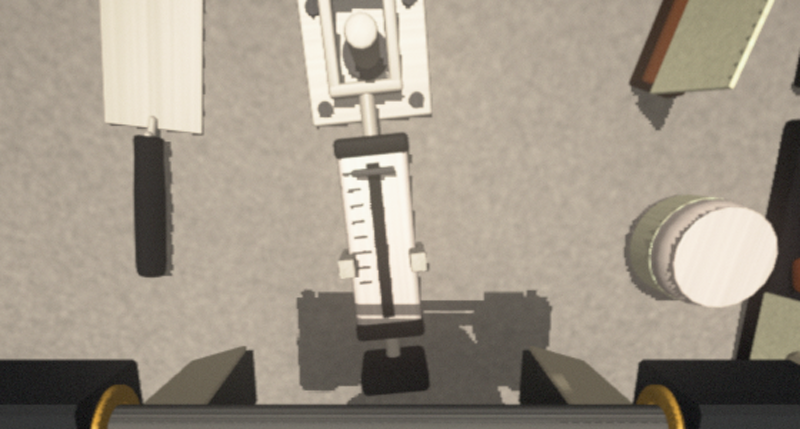

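The close-up shows the stub top at (361,30), the pointer blade at (373,172), the prongs at (347,265) and (418,259), and the paddle at (395,371). Now I'll work out the distances and the axis.

Run:
```python
from h import *
c=shot("wrist")
f=lambda x,y,z:plane(c,[y*.7-.5,x*.7-.5],z)
post=f(361,30,.072);pt=f(373,172,.052)
r1=f(347,266,.058);r2=f(418,259,.058);ri=(r1+r2)/2
h=(f(363,372,.053)+f(427,370,.053))/2
hb=(f(341,150,.038)+f(409,143,.038))/2; hf=(f(358,328,.038)+f(423,324,.038))/2
for n,v in (("post",post),("pt",pt),("rid",ri),("h",h),("hb",hb),("hf",hf)): print(n,v.round(4))
ang=lambda v:np.degrees(np.arctan2(v[0],-v[1])).round(2)
print("angles: post-handle",ang(h-post),"pt-h",ang(h-pt),"housing",ang(hf-hb),"prongs perp",ang([(r2-r1)[1],-(r2-r1)[0]]), "len",np.linalg.norm(hf-hb))
u=(h-pt)[:2];u/=np.linalg.norm(u)
print("draw",(ri-pt)[:2]@u,"pt->h",(h-pt)[:2]@u,"post->h",(h-post)[:2]@u)
yaw=90+7
print(go([.547,-.0565,.10],yaw)); print(r.observe()["position"])
```

```text
post [0.5241 0.1516 0.072 ]
pt [0.5291 0.0805 0.052 ]
rid [0.5346 0.0275 0.058 ]
h [ 0.5427 -0.0463  0.053 ]
hb [0.53   0.0951 0.038 ]
hf [ 0.5397 -0.0203  0.038 ]
angles: post-handle 5.36 pt-h 6.09 housing 4.8 prongs perp 5.78 len 0.11578860956163221
draw 0.05334720955702698 pt->h 0.12750180153083926 post->h 0.1987177181426544
(array([-0.499,  0.059,  0.641]), np.float64(-0.0386), 'yaw now', np.float64(90.05))
[0.53816185 0.01833135 0.19611931]
```

Call:
carry_out(motion=[-0.25, 0.03, 0.2, -0.033, -0.45, 0.05, 0.4, -0.033, -0.5, 0.05, 0.6, -0.033, -0.5, 0.05, 0.64, -0.033, -0.5, 0.05, 0.64, -0.033])

```text
t: 10.02
position: [0.5435, -0.0574, 0.0976]
eef_rot: [0.67, 0.742, -0.001, -0.002]
contact_force: [0.0, 0.3, 0.8]
width: 0.0919
gripper_force: 0.0
```

Run:
```python
from h import *
c=shot("wrist");a=shot("side");s=r.observe()
for q in ("handle_mid","pointer_tip","rider_mid"):
    P=models.pinpoint(q,c);print(q,[(p["pixel"],p["p"],plane(c,p["pixel"],.028 if q[0]=="h" else .052).round(4)) for p in P[:2]])
print(s["t"],s["position"],go([.5455,-.0565,.01],96))
cv2.imwrite("pics/w3.png",cv2.resize(c["img"][:330],(800,471),interpolation=cv2.INTER_CUBIC)[:,:,::-1])
print(proj(c,[.5455,-.0565,.053]))
```

```text
handle_mid [([213.2, 273.6], 0.97, array([ 0.5442, -0.0542,  0.028 ]))]
pointer_tip []
rider_mid []
10.1167 [ 0.54642006 -0.05489082  0.10106957] (array([-0.008, -0.015,  0.614]), np.float64(0.0006), 'yaw now', np.float64(96.11))
[np.float64(228.77712384898945), np.float64(275.4431123629207)]
```

View pics/w3.png

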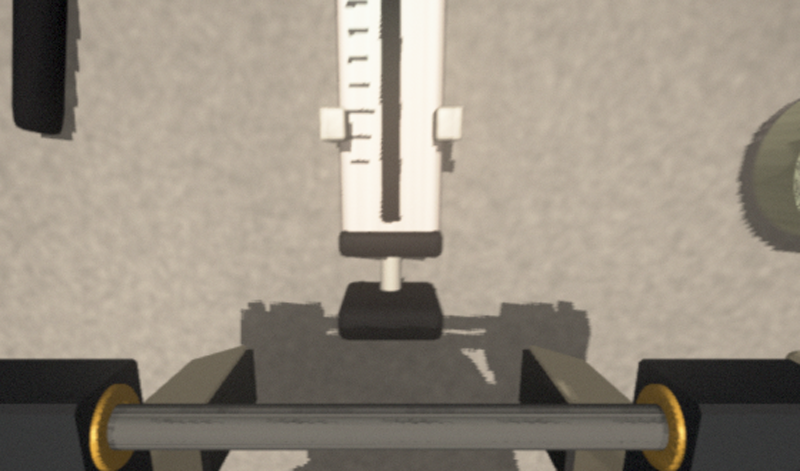

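The balance is square to the tool in this view, with the paddle top at about (391,325) as predicted. I'll lower and grip.

Call:
carry_out(motion=[-0.008, -0.008, 0.2, 0, -0.008, -0.008, 0.38, 0, -0.008, -0.008, 0.52, 0, -0.008, -0.008, 0.6, 0, -0.008, -0.008, 0.6, 0])

```text
t: 10.68
position: [0.5437, -0.0573, 0.0089]
eef_rot: [0.669, 0.743, -0.001, -0.001]
contact_force: [-0.3, 0.3, 0.5]
width: 0.0916
gripper_force: 0.0
```

Call:
carry_out(motion=[0, 0, 0, 0, 0, 0, 0, 0, 0, 0, 0, 0, 0, 0, 0, 0, 0, 0, 0, 0, 0, 0, 0, 0], hand=0)

```text
t: 11.18
position: [0.5451, -0.0582, 0.0107]
eef_rot: [0.669, 0.743, 0.0, 0.0]
contact_force: [0.5, 0.1, 0.5]
width: 0.0564
gripper_force: 0.0
```

Run:
```python
from h import *
c=shot("wrist");a=shot("side")
for n,k in (("w",c),("s",a)):
  for q in ("pointer_tip","rider_mid"):
    P=models.pinpoint(q,k);print(n,q,[(np.round(p["pixel"],1),p["p"],plane(k,p["pixel"],.052).round(4)) for p in P[:2]])
s=r.observe();print(s["t"],s["position"],s["contact_force"],s["eef_rot"])
```

```text
w pointer_tip []
w rider_mid []
s pointer_tip [(array([252.9, 258.8]), 0.54, array([0.5248, 0.0885, 0.052 ]))]
s rider_mid [(array([235. , 275.9]), 0.64, array([0.5315, 0.0268, 0.052 ])), (array([158.9, 282.6]), 0.5, array([ 0.69  , -0.1827,  0.052 ]))]
11.4833 [ 0.54468042 -0.05817881  0.01028893] [-1.41831631 -1.31319089  1.86863948] [ 6.69252827e-01  7.43034742e-01 -1.02598201e-04  1.23012180e-04]
```

Call:
carry_out(motion=[0, 0, 0, 0, 0, 0, 0, 0, 0, 0, 0, 0])

```text
t: 11.73
position: [0.5447, -0.0582, 0.0103]
eef_rot: [0.669, 0.743, -0.0, 0.0]
contact_force: [-0.4, -0.3, 4.3]
width: 0.0461
gripper_force: 30.0
```

Call:
carry_out(motion=[-0.01, 0, 0, 0, -0.022, 0, 0, 0, -0.034, 0, 0, 0, -0.034, 0, 0, 0])

```text
t: 12.07
position: [0.5455, -0.0624, 0.0102]
eef_rot: [0.669, 0.743, 0.001, -0.0]
contact_force: [-0.7, 5.2, 3.0]
width: 0.0458
gripper_force: 30.0
```

Call:
carry_out(motion=[-0.01, 0, 0, 0, -0.022, 0, 0, 0, -0.034, 0, 0, 0, -0.034, 0, 0, 0])

```text
t: 12.4
position: [0.546, -0.0684, 0.0103]
eef_rot: [0.669, 0.743, 0.0, 0.0]
contact_force: [-1.0, 3.5, 3.5]
width: 0.0461
gripper_force: 30.0
```

Call:
carry_out(motion=[-0.01, 0, 0, 0, -0.022, 0, 0, 0, -0.034, 0, 0, 0, -0.034, 0, 0, 0])

```text
t: 12.73
position: [0.5464, -0.0735, 0.0102]
eef_rot: [0.669, 0.743, 0.0, 0.0]
contact_force: [0.2, 4.4, 5.3]
width: 0.0459
gripper_force: 30.0
```

Call:
carry_out(motion=[-0.01, 0, 0, 0, -0.022, 0, 0, 0, -0.034, 0, 0, 0, -0.034, 0, 0, 0])

```text
t: 13.07
position: [0.5469, -0.0785, 0.0102]
eef_rot: [0.669, 0.743, 0.0, 0.0]
contact_force: [-1.2, 4.1, 4.6]
width: 0.046
gripper_force: 30.0
```

Call:
carry_out(motion=[-0.01, 0, 0, 0, -0.022, 0, 0, 0, -0.034, 0, 0, 0, -0.034, 0, 0, 0])

```text
t: 13.4
position: [0.5473, -0.082, 0.0102]
eef_rot: [0.669, 0.743, 0.001, -0.001]
contact_force: [-0.6, 7.6, 5.2]
width: 0.046
gripper_force: 30.0
```

Call:
carry_out(motion=[-0.01, 0, 0, 0, -0.022, 0, 0, 0, -0.034, 0, 0, 0, -0.034, 0, 0, 0])

```text
t: 13.73
position: [0.5478, -0.0867, 0.0101]
eef_rot: [0.669, 0.743, 0.001, -0.001]
contact_force: [-1.3, 9.5, 5.0]
width: 0.0461
gripper_force: 30.0
```

```bash
cat > m.py <<'E'
from h import *
import sys
a=shot("side");res={}
for q in ("pointer_tip","rider_mid","balance"):
    P=models.pinpoint(q,a);print(q,[(np.round(p["pixel"],1),p["p"],plane(a,p["pixel"],0 if q[0]=="b" else .052).round(4)) for p in P[:2]])
s=r.observe();print(s["t"],s["position"],s["contact_force"].round(1))
cv2.imwrite(f"pics/{sys.argv[1]}.png",cv2.resize(a["img"][195:315,220:340],(600,600),interpolation=cv2.INTER_CUBIC)[:,:,::-1])
E
python3 m.py p1
```

```text
pointer_tip [(array([246.4, 268.5]), 0.91, array([0.5217, 0.0618, 0.052 ]))]
rider_mid [(array([227.7, 279.9]), 0.53, array([0.5391, 0.0047, 0.052 ])), (array([163.9, 359.1]), 0.23, array([ 0.535 , -0.2954,  0.052 ]))]
balance [(array([243.5, 279.5]), 0.92, array([ 0.5395,  0.0038, -0.    ]))]
13.9333 [ 0.5477341  -0.08626204  0.01014056] [-0.9  8.6  3.5]
```

View pics/p1.png

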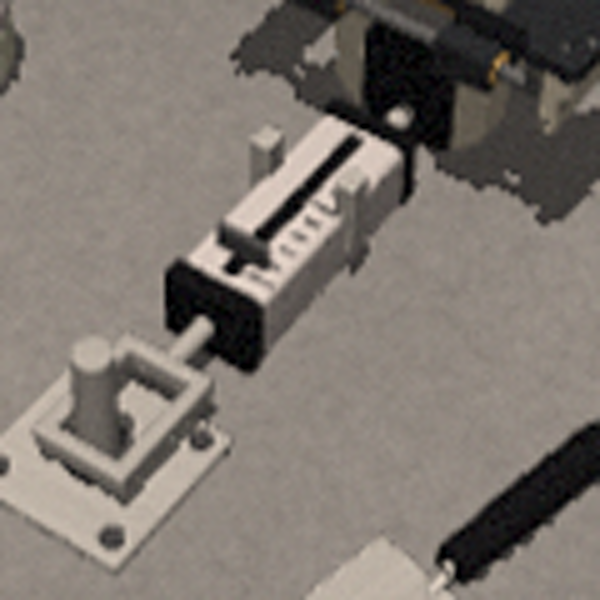

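The side crop shows the balance taut on the post. The pointer top is at about (245,228), and the prong tops at (267,135) and (351,182) are still well ahead of it.

```bash
cat > d.py <<'E'
from h import *
import sys
# crop pixel triples: pointer top-mid, prong tops
a=shot("side");v=list(map(float,sys.argv[1:7]))
f=lambda x,y,z:plane(a,[195+y/5-.5,220+x/5-.5],z)
p=f(v[0],v[1],.052);q=(f(v[2],v[3],.058)+f(v[4],v[5],.058))/2
u=np.array([.1045,-.9945]);print(p.round(4),q.round(4),"remaining",((q-p)[:2]@u).round(4),"lateral",((q-p)[:2]@[.9945,.1045]).round(4))
E
python3 d.py 245 228 267 135 351 182
python3 - <<'E'
import cv2;b=cv2.imread('pics/side0.png');cv2.imwrite('pics/p0.png',cv2.resize(b[195:315,220:340],(600,600),interpolation=cv2.INTER_CUBIC))
E
```

```text
[0.5335 0.0484 0.052 ] [0.5363 0.0038 0.058 ] remaining 0.0447 lateral -0.0018
```

Call:
carry_out(motion=[-0.015, 0, 0, 0, -0.035, 0, 0, 0, -0.055, 0, 0, 0, -0.075, 0, 0, 0, -0.095, 0, 0, 0, -0.11, 0, 0, 0, -0.12, 0, 0, 0, -0.125, 0, 0, 0])

```text
t: 14.65
position: [0.5497, -0.1041, 0.0101]
eef_rot: [0.669, 0.744, 0.001, -0.001]
contact_force: [-1.3, 10.8, 5.0]
width: 0.0457
gripper_force: 30.0
```

Call:
carry_out(motion=[-0.015, 0, 0, 0, -0.035, 0, 0, 0, -0.055, 0, 0, 0, -0.075, 0, 0, 0, -0.095, 0, 0, 0, -0.11, 0, 0, 0, -0.12, 0, 0, 0, -0.125, 0, 0, 0])

```text
t: 15.32
position: [0.5515, -0.1217, 0.01]
eef_rot: [0.668, 0.744, 0.002, -0.002]
contact_force: [-0.7, 13.5, 3.7]
width: 0.0457
gripper_force: 30.0
```

```bash
python3 m.py p2
python3 - <<'E'
from h import *
c=shot("wrist")
cv2.imwrite("pics/comb.png",np.hstack([cv2.resize(cv2.imread("pics/p2.png"),(500,500)),cv2.resize(c["img"][:,140:420,::-1],(300,500))]))
for q in ("pointer_tip","rider_mid"): print(models.pinpoint(q,c)[:1])
E
```

```text
pointer_tip [(array([234.1, 276.5]), 0.61, array([0.5322, 0.024 , 0.052 ]))]
rider_mid [(array([230.5, 280.4]), 0.42, array([0.5329, 0.0103, 0.052 ]))]
balance [(array([243.1, 283.1]), 0.77, array([ 0.5342, -0.0025,  0.    ])), (array([159.8, 280.1]), 0.17, array([ 0.7344, -0.2269,  0.    ]))]
15.5167 [ 0.55151563 -0.12139876  0.00998005] [-0.5 13.2  4.1]
[]
[]
```

View pics/comb.png

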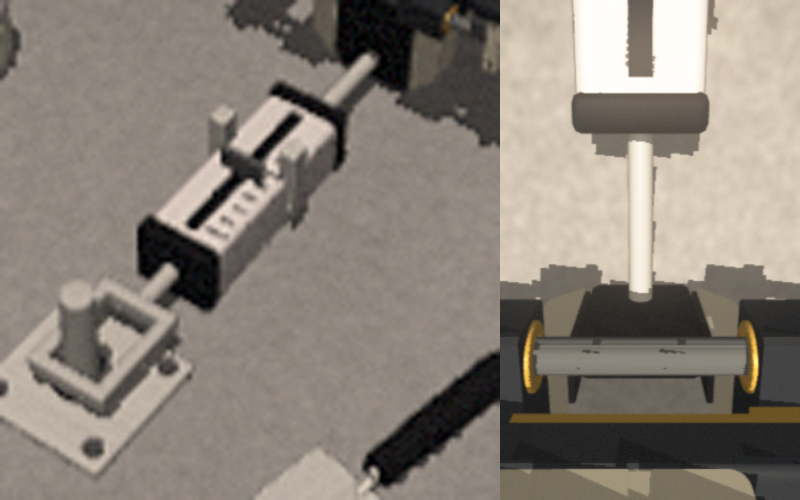

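```bash
python3 d.py 294 187 267 134 353 185
python3 - <<'E'
from h import *
c=shot("wrist")
# comb right: x scale 280/300 +140, y scale 420/500
f=lambda x,y,z:plane(c,[y*.84-.5,140+x*.9333-.5],z)
hf=f(640,0,0) if 0 else f(140,93,.038)   # front cap rear/top edge
hf2=f(140,133,.038); pd=f(140,296,.02)
print(hf,hf2,pd, r.observe()["position"])
# from hover picture w3 (scale .7): prong tops & cap front edge & cap rear edge, same camera pose offset
E
python3 - <<'E'
from h import *
# relative measure from the hover picture w3
c=shot("wrist");T=c["T_tool_cam"]
M=np.eye(4);M[:3,:3]=R.from_euler('z',0).as_matrix();
yaw=np.radians(96.11);Rt=np.array([[np.cos(yaw),np.sin(yaw),0],[np.sin(yaw),-np.cos(yaw),0],[0,0,-1]])
M[:3,:3]=Rt;M[:3,3]=[.5464,-.0549,.1011];c["T"]=M@T
f=lambda x,y,z:plane(c,[y*.7-.5,x*.7-.5],z)
u=np.array([.1045,-.9945])
for n,p in (("prong",f(391,124,.058)),("cap rear",f(391,233,.038)),("cap front",f(391,256,.038)),("slotend",f(391,221,.038)),("paddle",f(391,325,.053))): print(n,p.round(4),(p[:2]@u).round(4))
E
```

```text
[0.5336 0.0165 0.052 ] [0.5357 0.0039 0.058 ] remaining 0.0127 lateral 0.0008
[ 0.54197822 -0.03972902  0.038     ] [ 0.54318235 -0.05102533  0.038     ] [ 0.54954567 -0.11096     0.02      ] [ 0.55150357 -0.12132153  0.0099939 ]
prong [0.5383 0.0281 0.058 ] 0.0284
cap rear [ 0.5433 -0.0165  0.038 ] 0.0731
cap front [ 0.5444 -0.0268  0.038 ] 0.0835
slotend [ 0.5427 -0.0112  0.038 ] 0.0678
paddle [ 0.5473 -0.0543  0.053 ] 0.1112
```

Call:
carry_out(motion=[-0.015, 0, 0, 0, -0.035, 0, 0, 0, -0.055, 0, 0, 0, -0.07, 0, 0, 0, -0.08, 0, 0, 0, -0.087, 0, 0, 0, -0.09, 0, 0, 0, -0.09, 0, 0, 0])

```text
t: 16.48
position: [0.5529, -0.1341, 0.01]
eef_rot: [0.668, 0.744, 0.002, -0.002]
contact_force: [-0.9, 14.3, 2.8]
width: 0.0455
gripper_force: 30.0
```

```bash
python3 m.py p3
python3 - <<'E'
from h import *
c=shot("wrist")
cv2.imwrite("pics/comb2.png",np.hstack([cv2.resize(cv2.imread("pics/p3.png")[50:350,150:450],(500,500),interpolation=cv2.INTER_CUBIC),cv2.resize(c["img"][:,140:420,::-1],(300,500))]))
E
```

```text
pointer_tip [(array([225.8, 282.8]), 0.79, array([ 0.5381, -0.0039,  0.052 ])), (array([228.6, 279.7]), 0.61, array([0.5377, 0.007 , 0.052 ]))]
rider_mid [(array([159.2, 362.1]), 0.63, array([ 0.54  , -0.3163,  0.052 ])), (array([229.8, 281.4]), 0.59, array([0.5326, 0.0073, 0.052 ]))]
balance [(array([246.3, 281.5]), 0.9, array([0.5307, 0.0072, 0.    ]))]
16.6833 [ 0.55289684 -0.13394875  0.00993556] [-0.6 14.7  3.3]
```

View pics/comb2.png

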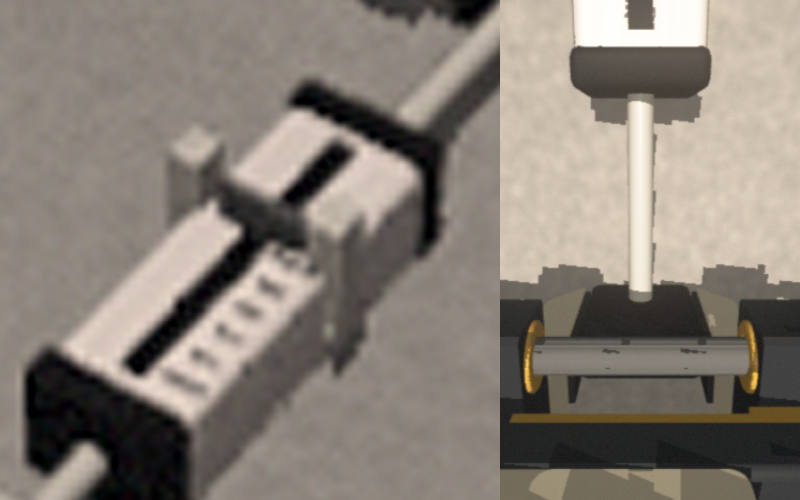

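The zoom shows the pointer blade between the prongs. Its top is at about (262,193), and the prong tops are at (195,143) and (336,211). I'll put numbers on it from both views.

```bash
python3 d.py 307 166 267 136 352 177
python3 - <<'E'
from h import *
c=shot("wrist")
f=lambda x,y,z:plane(c,[y*.84-.5,140+x*.9333-.5],z)
u=np.array([.1045,-.9945])
hf=f(140,97,.038);hr=f(140,47,.038);pd=f(140,296,.02)
print("gap",(pd-hf)[:2]@u,"draw",(pd-hf)[:2]@u-.02,"cap len",(hf-hr)[:2]@u, "rear based", (pd-hr)[:2]@u-.0304)
E
```

```text
[0.5375 0.0032 0.052 ] [0.5369 0.0027 0.058 ] remaining 0.0005 lateral -0.0006
gap 0.0704743284480262 draw 0.0504743284480262 cap len 0.013509150346145592 rear based 0.0535834787941718
```

Call:
carry_out(motion=[-0.006, 0, 0, 0, -0.006, 0, 0, 0, -0.006, 0, 0, 0, -0.006, 0, 0, 0, -0.006, 0, 0, 0, -0.006, 0, 0, 0, -0.006, 0, 0, 0, -0.006, 0, 0, 0])

```text
t: 17.5
position: [0.553, -0.1347, 0.0099]
eef_rot: [0.668, 0.744, 0.002, -0.002]
contact_force: [-0.2, 14.3, 4.7]
width: 0.046
gripper_force: 30.0
```

Call:
carry_out(motion=[0, 0, 0, 0, 0, 0, 0, 0, 0, 0, 0, 0, 0, 0, 0, 0, 0, 0, 0, 0, 0, 0, 0, 0, 0, 0, 0, 0, 0, 0, 0, 0])

```text
t: 18.17
position: [0.553, -0.1348, 0.0099]
eef_rot: [0.668, 0.744, 0.002, -0.002]
contact_force: [-0.8, 13.9, 3.1]
width: 0.0457
gripper_force: 30.0
```

Call:
carry_out(motion=[0, 0, 0, 0, 0, 0, 0, 0, 0, 0, 0, 0, 0, 0, 0, 0, 0, 0, 0, 0, 0, 0, 0, 0, 0, 0, 0, 0, 0, 0, 0, 0])

```text
t: 18.83
position: [0.553, -0.1348, 0.0099]
eef_rot: [0.668, 0.744, 0.002, -0.002]
contact_force: [0.0, 14.1, 3.8]
width: 0.0457
gripper_force: 30.0
```

Call:
carry_out(motion=[0, 0, 0, 0, 0, 0, 0, 0, 0, 0, 0, 0, 0, 0, 0, 0, 0, 0, 0, 0, 0, 0, 0, 0, 0, 0, 0, 0, 0, 0, 0, 0])

```text
t: 19.5
position: [0.553, -0.1348, 0.0099]
eef_rot: [0.668, 0.744, 0.002, -0.002]
contact_force: [-1.1, 16.0, 3.1]
width: 0.0454
gripper_force: 30.0
```

Call:
carry_out(motion=[0, 0, 0, 0, 0, 0, 0, 0, 0, 0, 0, 0, 0, 0, 0, 0, 0, 0, 0, 0, 0, 0, 0, 0, 0, 0, 0, 0, 0, 0, 0, 0])

```text
t: 20.17
position: [0.553, -0.1347, 0.0099]
eef_rot: [0.668, 0.744, 0.002, -0.002]
contact_force: [-1.5, 14.8, 4.1]
width: 0.0458
gripper_force: 30.0
```

Call:
carry_out(motion=[0.01, 0, 0, 0, 0.027, 0, 0, 0, 0.044, 0, 0, 0, 0.061, 0, 0, 0, 0.078, 0, 0, 0, 0.095, 0, 0, 0, 0.112, 0, 0, 0, 0.13, 0, 0, 0])

```text
t: 20.83
position: [0.551, -0.1165, 0.01]
eef_rot: [0.668, 0.744, 0.002, -0.002]
contact_force: [-1.3, 11.9, 4.2]
width: 0.0461
gripper_force: 30.0
```

Call:
carry_out(motion=[0.018, 0, 0, 0, 0.035, 0, 0, 0, 0.053, 0, 0, 0, 0.07, 0, 0, 0, 0.088, 0, 0, 0, 0.105, 0, 0, 0, 0.12, 0, 0, 0, 0.13, 0, 0, 0])

```text
t: 21.5
position: [0.549, -0.098, 0.0101]
eef_rot: [0.668, 0.744, 0.001, -0.001]
contact_force: [-0.6, 10.9, 4.2]
width: 0.0458
gripper_force: 30.0
```

Call:
carry_out(motion=[0.01, 0, 0, 0, 0.02, 0, 0, 0, 0.03, 0, 0, 0, 0.04, 0, 0, 0, 0.05, 0, 0, 0, 0.06, 0, 0, 0, 0.07, 0, 0, 0, 0.08, 0, 0, 0])

```text
t: 22.17
position: [0.5478, -0.0871, 0.0101]
eef_rot: [0.669, 0.744, 0.001, -0.001]
contact_force: [-1.2, 9.1, 3.7]
width: 0.0459
gripper_force: 30.0
```

Call:
carry_out(motion=[0.01, 0, 0, 0, 0.02, 0, 0, 0, 0.03, 0, 0, 0, 0.037, 0, 0, 0, 0.043, 0, 0, 0, 0.05, 0, 0, 0, 0.05, 0, 0, 0])

```text
t: 22.75
position: [0.547, -0.0799, 0.0102]
eef_rot: [0.669, 0.744, 0.001, -0.001]
contact_force: [0.4, 8.1, 4.1]
width: 0.0458
gripper_force: 30.0
```

```bash
python3 m.py p4
python3 - <<'E'
from h import *
c=shot("wrist")
cv2.imwrite("pics/comb3.png",np.hstack([cv2.resize(cv2.imread("pics/p4.png"),(500,500)),cv2.resize(c["img"][:,140:420,::-1],(300,500))]))
E
```

```text
pointer_tip [(array([244.7, 267.6]), 0.83, array([0.5263, 0.0595, 0.052 ])), (array([249.3, 275.3]), 0.36, array([0.5059, 0.0584, 0.052 ]))]
rider_mid [(array([229.1, 279.4]), 0.5, array([0.5372, 0.0086, 0.052 ])), (array([159.9, 280.1]), 0.4, array([ 0.692 , -0.1754,  0.052 ]))]
balance [(array([244.7, 280.3]), 0.77, array([0.5358, 0.0054, 0.    ])), (array([211.3, 208.9]), 0.29, array([0.7324, 0.0372, 0.    ]))]
22.95 [ 0.54703565 -0.0801      0.01015102] [-1.2  8.7  4.6]
```

View pics/comb3.png

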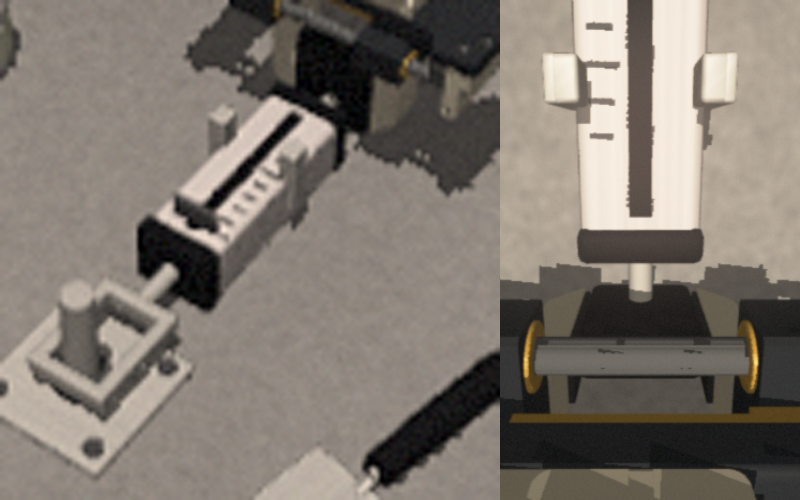

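Nearly home: the pointer is close to the slot's rear end at (195,210), but the balance is still taut at 8 N. I'll continue gently.

Call:
carry_out(motion=[0.007, 0, 0, 0, 0.014, 0, 0, 0, 0.02, 0, 0, 0, 0.02, 0, 0, 0])

```text
t: 23.33
position: [0.547, -0.0798, 0.0103]
eef_rot: [0.669, 0.743, -0.0, 0.0]
contact_force: [-0.3, 2.7, 5.3]
width: 0.046
gripper_force: 30.0
```

Call:
carry_out(motion=[0.007, 0, 0, 0, 0.014, 0, 0, 0, 0.02, 0, 0, 0, 0.02, 0, 0, 0])

```text
t: 23.67
position: [0.5468, -0.0797, 0.0103]
eef_rot: [0.67, 0.742, -0.002, 0.001]
contact_force: [0.3, -2.6, 5.5]
width: 0.0457
gripper_force: 30.0
```

Call:
carry_out(motion=[0.007, 0, 0, 0, 0.014, 0, 0, 0, 0.02, 0, 0, 0, 0.02, 0, 0, 0])

```text
t: 24.0
position: [0.5466, -0.078, 0.0103]
eef_rot: [0.671, 0.742, -0.002, 0.002]
contact_force: [-0.8, -4.6, 4.9]
width: 0.0456
gripper_force: 30.0
```

Call:
carry_out(motion=[-0.008, 0, -0.002, 0, -0.015, 0, -0.003, 0, -0.015, 0, -0.003, 0])

```text
t: 24.25
position: [0.5464, -0.0773, 0.0103]
eef_rot: [0.67, 0.742, -0.001, 0.001]
contact_force: [0.7, -2.5, 0.7]
width: 0.0456
gripper_force: 30.0
```

Call:
carry_out(motion=[0, 0, 0, 0, 0, 0, 0, 0, 0, 0, 0, 0, 0, 0, 0, 0, 0, 0, 0, 0, 0, 0, 0, 0, 0, 0, 0, 0, 0, 0, 0, 0], hand=1)

```text
t: 24.92
position: [0.5464, -0.0751, 0.0106]
eef_rot: [0.669, 0.743, 0.0, -0.0]
contact_force: [-0.1, -1.1, 0.3]
width: 0.0906
gripper_force: 0.0
```

Call:
carry_out(motion=[0, 0, -0.05, 0, 0, 0, -0.15, 0, 0, 0, -0.35, 0, 0, 0, -0.6, 0, 0, 0, -0.85, 0, 0, 0, -1, 0, 0, 0, -1, 0])

```text
t: 25.5
position: [0.5504, -0.0748, 0.1674]
eef_rot: [0.669, 0.743, 0.003, 0.004]
contact_force: [0.8, 0.3, 0.6]
width: 0.0917
gripper_force: 0.0
```

Call:
carry_out(motion=[0.2, 0, -0.1, 0, 0.4, 0, -0.2, 0, 0.6, 0, -0.2, 0, 0.6, 0, -0.2, 0, 0.6, 0, -0.2, 0])

```text
t: 25.92
position: [0.5367, 0.0167, 0.1917]
eef_rot: [0.667, 0.745, 0.0, 0.001]
contact_force: [0.1, -0.7, -0.6]
width: 0.0917
gripper_force: 0.0
```

Run:
```python
from h import *
c=shot("wrist");a=shot("side");b=shot("top");s=r.observe();print(s["t"],s["position"],s["contact_force"].round(1))
u=np.array([.1045,-.9945])
W={}
for q,z in (("pointer_tip",.052),("rider_mid",.052),("handle_mid",.028),("balance",0),("post",0),("jar",.005),("tray",0)):
    for n,k in (("w",c),("s",a),("t",b)):
        P=models.pinpoint(q,k)
        if P: print(q,n,round(P[0]["p"],2),plane(k,P[0]["pixel"],z).round(4))
P=models.boxes_of("jar",a);print(P[:1],"jar middle",[plane(a,P[0]["pixel"],.055).round(3)] if P else 0)
P=models.boxes_of("jar",b);print(P[:1],[plane(b,P[0]["pixel"],.1).round(3)] if P else 0)
for q in "cartons sugar_tin server price_stand bonbon_bowl mug".split():
    P=models.pinpoint(q,b);print(q,P and plane(b,P[0]["pixel"],0).round(3))
```

```text
26.0667 [0.5369275  0.0129679  0.19043992] [ 0.3 -0.9  0.2]
pointer_tip w 0.76 [0.5312 0.0636 0.052 ]
pointer_tip s 0.77 [0.5286 0.0596 0.052 ]
rider_mid s 0.43 [0.5348 0.0128 0.052 ]
handle_mid w 0.68 [ 0.5487 -0.0689  0.028 ]
handle_mid s 0.73 [ 0.5456 -0.0778  0.028 ]
balance w 0.83 [0.5363 0.0145 0.    ]
balance s 0.94 [0.5354 0.0086 0.    ]
post s 0.72 [ 0.5156  0.1501 -0.    ]
post t 0.98 [0.5221 0.1452 0.    ]
jar s 0.84 [ 0.5713 -0.3647  0.005 ]
jar t 0.95 [ 0.5648 -0.3597  0.005 ]
tray s 0.96 [ 0.5671 -0.3592  0.    ]
tray t 0.8 [ 0.5657 -0.354   0.    ]
[{'pixel': [215.6, 297.9], 'p': 0.72}] jar middle [array([ 0.532, -0.048,  0.055])]
[{'pixel': [204.1, 406.6], 'p': 0.57}] [array([ 0.555, -0.339,  0.1  ])]
cartons [0.542 0.392 0.   ]
sugar_tin [0.754 0.039 0.   ]
server [0.383 0.105 0.   ]
price_stand [0.716 0.158 0.   ]
bonbon_bowl []
mug [ 0.716  0.325 -0.   ]
```

```bash
python3 -c "
from h import *
print(r.hand_in())"
```

```text
the job is handed in; nothing more can be done
None
```

The job is handed in. The jar is in the tray, the pointer was held at the rider for about 3 s at 14–15 N and eased fully home, and the balance is lying loose round the post; I rechecked every bystander except the bowl and the syrup bottle, and saw none moved.

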